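Drop a waiting cell into the lever-lidded bin

TASK

Put the battery cell that waits on the chute away in the steel bin without touching the cell or the lid: press the bin's lever down so that the lid swings well up, and keep it down until the cell has rolled inside. Then let the lever rise slowly so that the lid comes down gently and never drops or slams, leave the bin shut with the cell in it, and leave the other things on the bench where they are.

Things in the scene. Friction and masses are not known exactly. Their poses are not given: they have to be found in the camera images.
- bin: Grey sheet-steel bin fixed to the bench, 110 x 140 x 119 mm high (its own x, y, z). Origin: centre of its underside, on the bench. Own axes: z up; a chute joins its +y side, the lever sticks out on its -y side; chute, bin and lever make one row from y = +175 to -223 mm. It stands turned by up to 20 degrees. Under the lid the top is open; the +y side has a mouth above a 60 mm high sill.
- lid (a joint): Angle (rad) of the steel lid, hinged along the bin's -y top rim: 0 shut, 0.76 fully up. Linked to the lever: lid = 1.9 x lever. It has no damper: let go, it falls shut hard; it comes down with the lever if the finger rises slowly with it. Falling at over 2 rad/s counts as dropped: that is the pressing plate rising at about 0.1 m/s.
- lever (a joint): Angle (rad) of the lever: 0 at rest (level), 0.40 fully pressed, at a hard stop. It turns about a level pin along the bin's x through lever_pivot; its outer end goes down, about 38 mm in all. It takes 3 to 7 N on the pressing plate to move and hold it; the lid's weight brings it back up.
- lever_press (a point): Middle of the top of the lever's pressing plate: ribbed black rubber, 44 mm (bin x) by 30 mm (bin y). At rest at (-45, -205, 116) mm in the bin's frame, so 116 mm above the bench; about 80 mm when fully pressed. Moves on an arc about the pivot (at rest 95 mm beyond it in bin -y and 8 mm above it). Its axes are the bin's while the lever rests.
- lever_pivot (a point): Axis of the lever's pivot pin, at (-45, -110, 108) mm in the bin's frame; does not move.
- lid_edge (a point): Middle of the lid's free top edge, (0, 70, 119) mm in the bin's frame when shut. The lid: 112 x 140 mm plate; a 53 mm flap at its free (+y) edge hangs over the mouth and keeps the cell out until the lid is about 0.35 rad up. Hinge line at (0, -70, 117) mm in the bin's frame. Fully up, this edge stands about 220 mm above the bench, still over the bin. Not to be touched by the robot.
- cell_center (a point): Centre of the grey battery cell that waits on the chute, lying against the lid's flap, its axis along the bin's x: 32 mm thick, 71 mm long, 0.14 kg. At the start at about (0, 87, 83) mm in the bin's frame. The chute slopes 15 degrees, so it rolls in by itself within about a second of the lid going up; on the bin's floor its centre is 36 mm above the bench.
- cell: The same cell; its origin lies 16 mm from its centre. Not to be touched by the robot.
- spare_cell: Bystander: a like cell standing upright on the bench in front of the bin, 32 mm across, 72 mm high; origin at its underside.
- tin: Bystander: round flux tin, 51 mm across, 21 mm high, in front of the bin; origin at its underside.
- spool: Bystander: small spool of solder wire standing beyond the lever's end, 56 mm across, 38 mm high; origin at its underside.

How it is judged:
On the way:
1. the cell has rolled into the bin while the lever holds the lid well up (value of joint lid above 0.5 rad and z of cell_center in the frame of bin below 0.062 m and y of cell_center in the frame of bin below 0.06 m), for 0.2 s.
At the end, for the whole second after the job is handed in: The cell lies at rest on the bin's floor (centre inside the walls, less than 55 mm above the bench), the lid is shut (within 0.03 rad) and the lever is back up (within 0.02 rad) (value of joint lid below 0.03 rad and value of joint lever below 0.02 rad and z of cell_center in the frame of bin between 0.02 and 0.055 m and y of cell_center in the frame of bin between -0.06 and 0.06 m and x of cell_center in the frame of bin between -0.05 and 0.05 m and linear speed of cell below 0.03 m/s); the robot touches nothing.
It fails at once if the lid drops or slams: it falls at more than 2 rad/s (velocity of joint lid below -2 rad/s).
It fails at once if the robot touches the lid (contact force between any of the fingers, the arm and lid above 0.5 N).
It fails at once if the robot touches the waiting cell (contact force between any of the fingers, the arm and cell above 0.3 N).
It fails at once if a bystander is moved, lifted or knocked over (distance of any of spare_cell, tin, spool from where it was at the start of the episode above 0.02 m or angle between spare_cell's own z axis and vertical above 0.5 rad).
It also fails if it takes over 40 s, if anything falls off the work surface, if the arm or the gripper's body presses on something with over 40 N, if the wrist force passes 120 N, or if a joint passes its speed limit or range.

ROBOT

A 6-joint arm with a two-finger parallel gripper is mounted at the origin on a cart in front of the work surface, level with it; the furniture and walls round the work are solid. World frame = base frame: x ahead of the robot, y to its left, z up, the work surface at z = 0. Lengths are in m, angles in rad, forces in N, time in s.
With the tool pointing down it reaches from about 0.375 to 0.825 m from the base axis. Payload 5.5 kg.
Tool frame: the origin (TCP) lies on the front face of the gripper's body, between the roots of the fingers; the fingertips stand 73 mm ahead of it and the grasp point (between the pads) lies ahead of it (manip.grip_depth is the z of the grasp point in the tool frame, in m); z points along the fingers, y is the line along which they close (so a half turn about z gives the same grasp; the last joint's range is limited). The gripper opens to 85 mm and grips with 20 to 120 N. Pads are 22 mm wide; open, the fingers measure 114 mm over their backs; the gripper's body (76 mm by 85 mm) begins 54 mm behind the grasp point. The pads swing forward as they close: fully open they stand 13 mm farther back than shut.
Start: joints at [1.307, 0.314, -0.047, 1.21, 0, 1.571], TCP at [0.156, 0.579, 0.304] pointing down, gripper open.
Joint ranges: [-2.67, 2.67], [-0.69, 1.73], [-1.03, 1.25], [-2.08, 2.16], [-1.42, 1.45], [-3.14, 3.14]. Speed limits (rad/s): [2.39, 2.39, 3.01, 3.14, 3.14, 3.14].

INTERFACE

Orientations are given as a rotation vector (axis times angle).
In Python, from bench import manip gives the robot as it stands. The module is installed in compiled form; this text tells all that it offers.
- The arm moves only by the tool apply_moves, never from a script. Its argument "steps" is one flat list of numbers, 7 for each row, row after row: the shift along the tool's x, y, z in m, then the turn, a rotation vector about the tool's x, y, z in degrees, then the opening in per cent of the stroke, from 0 (shut) to 100 (fully open). A call has 1 to 10 rows; each row shifts and turns the commanded pose from where the row before left it, along the tool's axes as they then stand; what a row does not reach is not made up. A row lasts 1/12 s, in which the tool goes at most 41.7 mm and 7.16 degrees, less where a joint would pass 70% of its speed; a pose out of reach is approached as far as the arm can. A call is refused whole if a number of a shift passes 0.0417 or a number of a turn 7.16, either way. A call with a gripper value outside its range is refused whole. The fingers move at their own pace and stop on an object; "squeeze" is the grip in N (left out, the last holds). Time passes only in rows, so rows that do not move let the fingers close. It gives the time, the measured TCP pose, the force, the opening and the grip force at its end, in the units of the state.
- manip.observe(): the state, without advancing time (a new reading comes with each control period).
- manip.capture(name): name is "scene" or "side" or "wrist"; returns a dict with "image" (400x640x3 uint8, blue, green, red), "vfov" (degrees; the focal length in pixels is half the picture's height over the tangent of half this angle, whatever the lens; pixels are square), "cx", "cy" (the principal point, pixels), "world_from_camera" (4x4, takes a point from camera to world coordinates). Camera axes: x right, y down, z forward; pixel columns grow to the right and rows downward; lengths in m; the calibration is good to about 2 mm. The wrist camera is an equidistant fisheye: a pixel r from the principal point sees the ray r / f radians off the axis. A picture is of the moment at which its call begins. There is no depth.
- manip.hand_in(): hands the job in; it is judged then, once.
Trained networks look in a picture, given as the dict that the camera call returned (one of the last four; its "shot" number tells which), for a name from the list of things; names that differ only in an ending like _2 or _b are one class to them, and where a whole thing is asked for, a point or a joint stands for the part that bears it (a point fixed in the world has none). Each returns a list of dicts, best first, with "conf" (0 to 1); they miss things now and then, are a little off and sometimes report something else, mostly with a low value. They report only what shows in the picture. A call takes as long as a camera call.
- manip.regions_of(name, picture): "region" (400x640 bool, what is visible of it) and "centre" ([column, row] as shares, 0 to 1, of the picture: columns of its width, rows of its height, amid what is visible of it).
- manip.landmark_of(name, picture): "centre" ([column, row] as shares, 0 to 1, of the picture: columns of its width, rows of its height: a listed point, or the origin of a listed thing).
The state is a dict: "clock": time; "joints": joint angles; "dq": joint speeds; "tau": joint torques, N m; "ee_pos": TCP position; "eef_rot": TCP orientation; "contact_force": force on the tool from outside, world axes, zero at the start; "wrist_torque": the same for the moment, N m; "width": opening from 0.0 (shut) to 1.0 (fully open); "grasp_force": force on a finger pad.
Only numpy, scipy, OpenCV 4.12 (cv2) and the standard library are available. Lean on these libraries where they do the work, as an engineer would, in place of code of your own. Each camera call takes 0.05 s, during which the arm holds its last target. There are 200 camera calls.

## Working session

There is one attempt and no reset: what is moved stays moved. The work goes in short steps, Python scripts to look and compute and a tool call to move; the robot and the scene stay as the last step left them, time stands still between calls to the robot, and variables do not carry over. Pictures are saved under pics/ and viewed, at most 10 in all, crops included, and the job is handed in when it is done.

Besides the shell and the picture viewer there is one more tool, called after "Call:" by a JSON object that holds its "op" and its "data". apply_moves: Moves the arm, as the interface text tells. Its arguments: {"type":"object","properties":{"steps":{"type":"array"},"squeeze":{"type":"number"}},"required":["steps"]}

```bash
mkdir -p pics; cat > h.py <<'E'
import numpy as np, cv2
from bench import manip
from scipy.spatial.transform import Rotation as R
def ray(p,c):
    u,v=c[0]*640,c[1]*400
    f=200/np.tan(np.radians(p['vfov'])/2)
    x,y=(u-p['cx'])/f,(v-p['cy'])/f
    T=np.array(p['world_from_camera']); d=T[:3,:3]@np.array([x,y,1]); return T[:3,3],d/np.linalg.norm(d)
def atz(p,c,z):
    o,d=ray(p,c); return o+d*(z-o[2])/d[2]
def tri(rs):
    A=0;b=0
    for o,d in rs:
        P=np.eye(3)-np.outer(d,d);A=A+P;b=b+P@o
    x=np.linalg.solve(A,b); return x,[np.linalg.norm((np.eye(3)-np.outer(d,d))@(x-o)) for o,d in rs]
E
cat > a.py <<'E'
from h import *
s=manip.observe();print(s['ee_pos'],s['eef_rot'],s['width'],s['clock'])
P={n:manip.capture(n) for n in('scene','side')}
for n in P: cv2.imwrite(f'pics/{n}0.png',P[n]['image'])
for t in ['lever_press','lever_pivot','lid_edge','cell_center','bin','spare_cell','tin','spool']:
    rs=[]
    for n in P:
        L=manip.landmark_of(t,P[n])
        for l in L[:2]: print(t,n,round(l['conf'],2),(np.array(l['centre'])*[640,400]).round())
        if L: rs.append(ray(P[n],L[0]['centre']))
    if len(rs)==2: print('   ',*[np.round(q,4) for q in tri(rs)])
    z={'lever_press':.116,'lever_pivot':.108,'lid_edge':.119,'cell_center':.083}.get(t,0)
    for o,d in rs: print('   z:',(o+d*(z-o[2])/d[2]).round(4))
E
python3 a.py
```

```text
[0.15633024 0.57878854 0.30303793] [-4.13159584e-01 -3.11408416e+00  2.73526379e-03] 1.0009485900698496 0.0
lever_press scene 0.82 [363. 271.]
lever_press side 0.77 [341. 150.]
lever_press side 0.43 [348. 167.]
    [ 0.4997 -0.2167  0.1147] [0.0023 0.0023]
   z: [ 0.4967 -0.2174  0.116 ]
   z: [ 0.502  -0.2156  0.116 ]
lever_pivot scene 0.77 [338. 241.]
lever_pivot scene 0.46 [311. 183.]
lever_pivot side 0.51 [346. 169.]
    [ 0.4936 -0.1204  0.108 ] [0.0017 0.0017]
   z: [ 0.4917 -0.1204  0.108 ]
   z: [ 0.4951 -0.1216  0.108 ]
lid_edge scene 0.93 [311. 180.]
lid_edge scene 0.37 [268. 237.]
lid_edge side 0.95 [341. 205.]
    [0.5176 0.0636 0.1201] [0.0003 0.0003]
   z: [0.5183 0.0645 0.119 ]
   z: [0.5172 0.0619 0.119 ]
cell_center scene 0.52 [309. 188.]
cell_center side 0.61 [341. 222.]
cell_center side 0.18 [344. 178.]
    [0.5164 0.0717 0.0855] [0. 0.]
   z: [0.5175 0.0739 0.083 ]
   z: [0.5162 0.0678 0.083 ]
bin scene 0.76 [329. 232.]
bin side 0.79 [335. 235.]
    [ 0.5279 -0.014  -0.0022] [0.0016 0.0016]
   z: [ 0.5286 -0.0156  0.    ]
   z: [ 0.5265 -0.01    0.    ]
spare_cell scene 0.89 [267. 234.]
spare_cell side 0.93 [401. 247.]
    [0.3869 0.0464 0.0034] [0.001 0.001]
   z: [0.3867 0.0492 0.    ]
   z: [0.3869 0.0414 0.    ]
tin scene 0.78 [290. 264.]
tin side 0.71 [388. 217.]
    [ 0.3982 -0.0646  0.0097] [0.0015 0.0015]
   z: [ 0.399  -0.0581  0.    ]
   z: [ 0.3967 -0.0805  0.    ]
spool scene 0.61 [379. 335.]
spool side 0.55 [343. 175.]
    [ 0.4906 -0.3087 -0.0005] [0.0006 0.0006]
   z: [ 0.4898 -0.3088  0.    ]
   z: [ 0.4912 -0.3081  0.    ]
```

```bash
python3 - <<'E'
from h import *
from scipy.optimize import least_squares
L=np.array([[-45,-205],[-45,-110],[0,70],[0,87],[0,0]])/1e3
W=np.array([[.4997,-.2167],[.4936,-.1204],[.5176,.0636],[.5164,.0717],[.5279,-.014]])
def m(p,L=L): c,s=np.cos(p[2]),np.sin(p[2]); return L@np.array([[c,s],[-s,c]])+p[:2]
r=least_squares(lambda p:(m(p)-W).ravel(),[.52,0,.1],loss='soft_l1',f_scale=.003)
print(r.x,np.degrees(r.x[2]),(m(r.x)-W).round(4),m(r.x)[0])
a=cv2.imread('pics/scene0.png')[150:370,200:460];b=cv2.imread('pics/side0.png')[90:300,240:500]
cv2.imwrite('pics/c0.png',np.vstack([cv2.resize(a,(700,300) if 0 else (354,300)),cv2.resize(b,(354,286))]))
cv2.imwrite('pics/c0.png',np.hstack([cv2.resize(a,(400,338)),cv2.resize(b,(400,338))]))
E
```

```text
[ 0.52578875 -0.00928609  0.09785254] 5.60653759112058 [[ 0.0013 -0.001 ]
 [-0.0018 -0.0028]
 [ 0.0013 -0.0032]
 [ 0.0009  0.0056]
 [-0.0021  0.0047]] [ 0.50103179 -0.21770176]
```

View pics/c0.png

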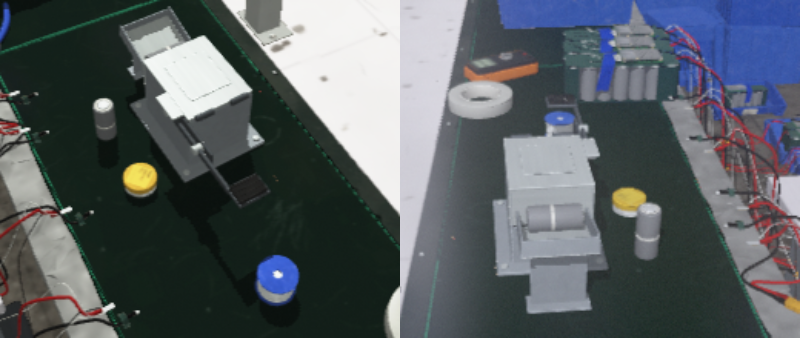

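Call:
{"op": "apply_moves", "data": {"steps": [-0.032,-0.025,0,0,0,0,0,-0.032,-0.025,0,0,0,0,0,-0.032,-0.025,0,0,0,0,0,-0.032,-0.025,0,0,0,0,0,-0.032,-0.025,0,0,0,0,0,-0.032,-0.025,0,0,0,0,0,-0.032,-0.025,0,0,0,0,0,-0.032,-0.025,0,0,0,0,0,-0.032,-0.025,0,0,0,0,0,-0.032,-0.025,0,0,0,0,0], "squeeze": 20}}

```text
clock: 1.73
ee_pos: [0.401, 0.2527, 0.3043]
eef_rot: [0.413, 3.114, 0.001]
contact_force: [1.0, 0.6, 0.2]
width: -0.005
grasp_force: 0.0
```

Call:
{"op": "apply_moves", "data": {"steps": [0,0,0,0,0,6.94,0,0,0,0,0,0,6.94,0,0,0,0,0,0,6.94,0,0,0,0,0,0,6.94,0,0,0,0,0,0,6.94,0,0,0,0,0,0,6.94,0,0,0,0,0,0,6.94,0,0,0,0,0,0,6.94,0,0,0,0,0,0,6.94,0,0,0,0,0,0,6.94,0]}}

```text
clock: 2.57
ee_pos: [0.4002, 0.2544, 0.304]
eef_rot: [2.12, 2.319, 0.0]
contact_force: [0.1, -0.0, -0.6]
width: 0.0
grasp_force: 0.0
```

```bash
cat >> h.py <<'E'
def go(t):
    s=manip.observe();M=R.from_rotvec(s['eef_rot']).as_matrix()
    print(s['clock'],s['ee_pos'].round(4),'w',round(s['width'],2),'F',np.round(s['contact_force'],1),'tool y',M[:,1].round(3),'z',M[:,2].round(3))
    print('tool shift',(M.T@(np.array(t)-s['ee_pos'])).round(4))
E
python3 -c "
from h import *
go([.501,-.218,.25])"
```

```text
2.5667 [0.4002 0.2544 0.304 ] w 0.0 F [ 0.1 -0.  -0.6] tool y [0.996 0.09  0.   ] z [ 0.  0. -1.]
tool shift [-0.4796  0.0581  0.054 ]
```

Call:
{"op": "apply_moves", "data": {"steps": [-0.038,0.006,0,0,0,0,0,-0.04,0.006,0,0,0,0,0,-0.04,0.006,0,0,0,0,0,-0.04,0.006,0,0,0,0,0,-0.04,0.006,0,0,0,0,0,-0.04,0.006,0,0,0,0,0,-0.04,0.006,0,0,0,0,0,-0.04,0.006,0,0,0,0,0,-0.04,0.006,0.0,0,0,0,0,-0.04,0.004,0,0,0,0,0]}}

```text
clock: 3.4
ee_pos: [0.4963, -0.1383, 0.3042]
eef_rot: [2.112, 2.324, 0.001]
contact_force: [0.8, 0.5, 0.4]
width: -0.001
grasp_force: 0.0
```

Call:
{"op": "apply_moves", "data": {"steps": [-0.04,0,0.0,0,0,0,0,-0.03,0,0.02,0,0,0,0,-0.01,0,0.02,0,0,0,0,0,0,0.014,0,0,0,0,0,0,0,0,0,0,0,0,0,0,0,0,0,0]}}

```text
clock: 3.9
ee_pos: [0.503, -0.2157, 0.2494]
eef_rot: [-2.112, -2.323, 0.001]
contact_force: [-0.1, -0.5, 0.5]
width: 0.001
grasp_force: 0.0
```

```bash
python3 - <<'E'
from h import *
go([.501,-.218,.25])
P={n:manip.capture(n) for n in('scene','side','wrist')}
for n in('scene','side','wrist'):
    for t in('lever_press','lever_pivot','lid_edge'):
        for l in manip.landmark_of(t,P[n])[:1]:
            z={'lever_press':.116,'lever_pivot':.108,'lid_edge':.119}[t]
            print(n,t,round(l['conf'],2),(np.array(l['centre'])*[640,400]).round(),end=' ')
            if n!='wrist': print(atz(P[n],l['centre'],z).round(4))
            else:
                p=P[n];f=200/np.tan(np.radians(p['vfov'])/2);q=np.array(l['centre'])*[640,400]-[p['cx'],p['cy']];r=np.hypot(*q);th=r/f
                T=np.array(p['world_from_camera']);d=T[:3,:3]@np.r_[np.sin(th)*q/r,np.cos(th)];o=T[:3,3];print((o+d*(z-o[2])/d[2]).round(4))
a=P['scene']['image'][150:370,200:460]
cv2.imwrite('pics/c1.png',np.hstack([cv2.resize(a,(390,330)),cv2.resize(P['wrist']['image'],(410,330))]))
E
```

```text
3.9 [ 0.503  -0.2157  0.2494] w 0.0 F [-0.1 -0.5  0.5] tool y [ 0.995  0.095 -0.002] z [-0.002  0.001 -1.   ]
tool shift [-0.0021 -0.0022 -0.0006]
scene lever_press 0.61 [364. 270.] [ 0.4985 -0.2152  0.116 ]
scene lever_pivot 0.91 [338. 244.] [ 0.4877 -0.1271  0.108 ]
scene lid_edge 0.71 [309. 181.] [0.5123 0.0612 0.119 ]
side lever_press 0.72 [343. 153.] [ 0.497  -0.1995  0.116 ]
side lid_edge 0.74 [340. 204.] [0.5195 0.0584 0.119 ]
wrist lever_press 0.7 [299. 216.] [ 0.4913 -0.2173  0.116 ]
```

View pics/c1.png

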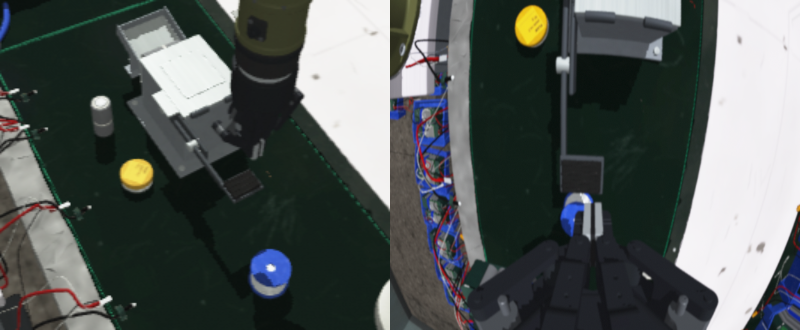

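Call:
{"op": "apply_moves", "data": {"steps": [-0.001,-0.004,0.01,0,0,0,0,0,-0.003,0.012,0,0,0,0,0,0,0.012,0,0,0,0,0,0,0.012,0,0,0,0,0,0,0.004,0,0,0,0,0,0,0,0,0,0,0]}}

```text
clock: 5.0
ee_pos: [0.4955, -0.2171, 0.1982]
eef_rot: [-2.111, -2.323, 0.002]
contact_force: [-0.4, 0.1, 0.7]
width: 0.001
grasp_force: 0.0
```

```bash
python3 - <<'E'
from h import *
go([.496,-.217,.196])
p=manip.capture('wrist');q=manip.capture('scene')
for l in manip.landmark_of('lever_press',p)[:1]:
    f=200/np.tan(np.radians(p['vfov'])/2);c=np.array(l['centre'])*[640,400]-[p['cx'],p['cy']];r=np.hypot(*c);th=r/f
    T=np.array(p['world_from_camera']);d=T[:3,:3]@np.r_[np.sin(th)*c/r,np.cos(th)];o=T[:3,3];print(l['conf'],(o+d*(.116-o[2])/d[2]).round(4))
a=q['image'][220:320,300:430];b=p['image'][150:350,190:450]
cv2.imwrite('pics/c2.png',np.hstack([cv2.resize(a,(390,300)),cv2.resize(b,(390,300))]))
E
```

```text
5.0 [ 0.4955 -0.2171  0.1982] w 0.0 F [-0.4  0.1  0.7] tool y [ 0.995  0.095 -0.003] z [-0.003  0.001 -1.   ]
tool shift [0.0001 0.0005 0.0022]
0.61 [ 0.49   -0.2175  0.116 ]
```

View pics/c2.png

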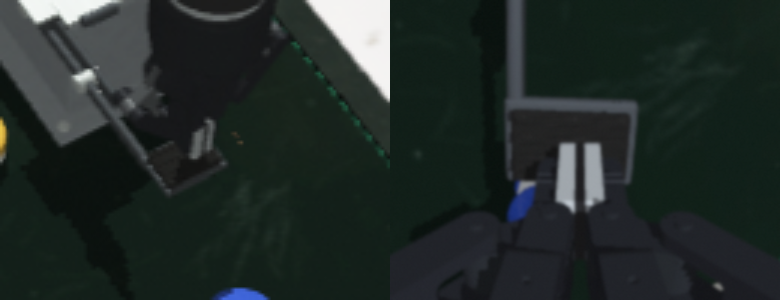

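Call:
{"op": "apply_moves", "data": {"steps": [0,-0.002,0.002,0,0,0,0,0,-0.001,0.003,0,0,0,0,0,0,0.003,0,0,0,0,0,0,0.003,0,0,0,0,0,0,0.003,0,0,0,0,0,0,0.003,0,0,0,0,0,0,0,0,0,0,0]}}

```text
clock: 5.73
ee_pos: [0.4938, -0.2181, 0.1828]
eef_rot: [2.112, 2.325, -0.001]
contact_force: [-2.1, -0.8, 4.5]
width: 0.001
grasp_force: 2.5
```

Call:
{"op": "apply_moves", "data": {"steps": [0,0,0.003,0,0,0,0,0,0,0.003,0,0,0,0,0,0,0.003,0,0,0,0,0.001,0,0.003,0,0,0,0,0,0,0.003,0,0,0,0,0.001,0,0.003,0,0,0,0,0.001,0,0.003,0,0,0,0,0,0,0,0,0,0,0]}}

```text
clock: 6.4
ee_pos: [0.4936, -0.2151, 0.1615]
eef_rot: [2.112, 2.324, -0.001]
contact_force: [-0.4, -4.4, 3.3]
width: -0.001
grasp_force: 2.1
```

```bash
cat > c.py <<'E'
import sys
from h import *
go([.493,-.216,.16])
P={n:manip.capture(n) for n in('scene','side')}
for t in('lid_edge','cell_center','lever_press'):
    rs=[]
    for n in P:
        L=manip.landmark_of(t,P[n])
        if L: print(t,n,round(L[0]['conf'],2),(np.array(L[0]['centre'])*[640,400]).round());rs.append(ray(P[n],L[0]['centre']))
    if len(rs)==2: print('   ',*[np.round(q,4) for q in tri(rs)])
a=P['scene']['image'][150:310,230:430];b=P['side']['image'][110:270,260:460]
cv2.imwrite(sys.argv[1],np.hstack([cv2.resize(a,(400,320)),cv2.resize(b,(400,320))]))
E
python3 c.py pics/c3.png
```

```text
6.4 [ 0.4936 -0.2151  0.1615] w -0.0 F [-0.4 -4.4  3.3] tool y [0.995 0.095 0.   ] z [ 0.    -0.001 -1.   ]
tool shift [-0.0009 -0.0007  0.0015]
lid_edge scene 0.82 [316. 163.]
lid_edge side 0.58 [337. 167.]
    [0.5217 0.0422 0.1931] [0.0015 0.0015]
cell_center scene 0.33 [292. 269.]
cell_center side 0.87 [331. 211.]
    [ 0.4661 -0.0779  0.0047] [0.0675 0.0675]
lever_press scene 0.9 [363. 278.]
lever_press side 0.61 [343. 160.]
    [ 0.4982 -0.2165  0.0886] [0.0006 0.0006]
```

View pics/c3.png

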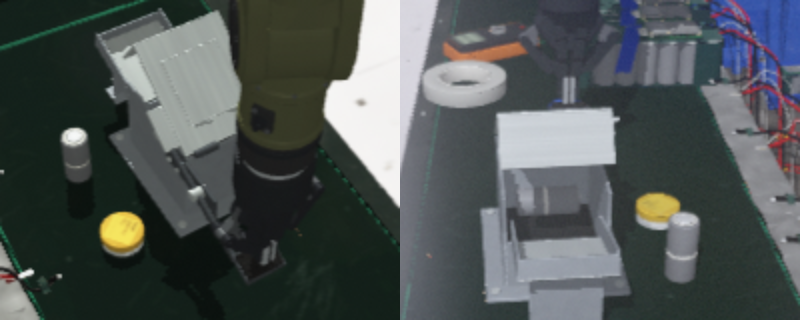

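Call:
{"op": "apply_moves", "data": {"steps": [0,0,0.002,0,0,0,0,0,0,0.002,0,0,0,0,0,0,0,0,0,0,0,0,0,0,0,0,0,0,0,0,0,0,0,0,0,0,0,0,0,0,0,0,0,0,0,0,0,0,0,0,0,0,0,0,0,0,0,0,0,0,0,0,0,0,0,0,0,0,0,0]}}

```text
clock: 7.63
ee_pos: [0.4935, -0.2145, 0.1579]
eef_rot: [-2.112, -2.325, -0.001]
contact_force: [1.3, 0.6, 4.1]
width: 0.001
grasp_force: 1.9
```

Call:
{"op": "apply_moves", "data": {"steps": [0,0,0,0,0,0,0,0,0,0,0,0,0,0,0,0,0,0,0,0,0,0,0,0,0,0,0,0,0,0,0,0,0,0,0,0,0,0,0,0,0,0,0,0,0,0,0,0,0,0,0,0,0,0,0,0,0,0,0,0,0,0,0,0,0,0,0,0,0,0]}}

```text
clock: 8.47
ee_pos: [0.4935, -0.2148, 0.1579]
eef_rot: [-2.113, -2.325, -0.0]
contact_force: [-0.8, 1.7, 4.6]
width: 0.002
grasp_force: 1.8
```

```bash
python3 c.py pics/c4.png
```

```text
8.4667 [ 0.4935 -0.2148  0.1579] w 0.0 F [-0.8  1.7  4.6] tool y [ 0.995  0.096 -0.   ] z [-0.  0. -1.]
tool shift [-0.0012 -0.0006 -0.0021]
lid_edge scene 0.68 [317. 163.]
lid_edge side 0.76 [338. 160.]
    [0.5198 0.0319 0.2029] [0.002 0.002]
cell_center side 0.62 [334. 210.]
```

View pics/c4.png

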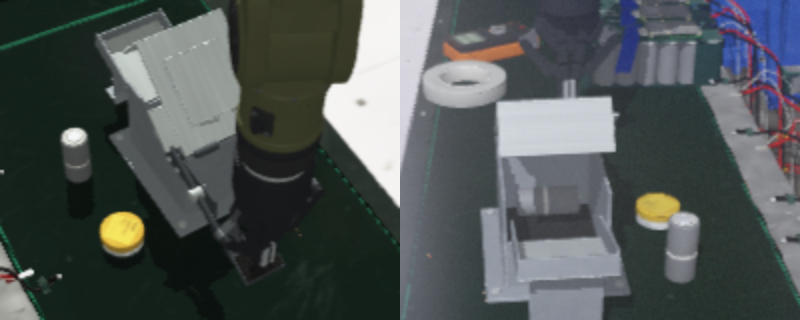

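```bash
python3 - <<'E'
from h import *
p=manip.capture('side');L=manip.landmark_of('cell_center',p)[0]
for z in(.036,.05,.062):
    w=atz(p,L['centre'],z)[:2]-[.5245,-.0093];a=.097;c,s=np.cos(a),np.sin(a);print(z,(c*w[0]+s*w[1]).round(3),(-s*w[0]+c*w[1]).round(3))
E
```

```text
0.036 -0.001 -0.058
0.05 0.002 -0.034
0.062 0.004 -0.014
```

Call:
{"op": "apply_moves", "data": {"steps": [0,0,-0.001,0,0,0,0,0,0,-0.0015,0,0,0,0,0,0,-0.0015,0,0,0,0,-0.001,0,-0.0015,0,0,0,0,0,0,-0.0015,0,0,0,0,-0.001,0,-0.0015,0,0,0,0,0,0,-0.0015,0,0,0,0,-0.001,0,-0.0015,0,0,0,0,0,0,-0.0015,0,0,0,0,0,0,-0.0015,0,0,0,0]}}

```text
clock: 9.8
ee_pos: [0.4937, -0.2176, 0.1725]
eef_rot: [-2.112, -2.325, -0.0]
contact_force: [-0.9, 0.6, 4.3]
width: 0.001
grasp_force: 2.2
```

Call:
{"op": "apply_moves", "data": {"steps": [0,0,-0.0015,0,0,0,0,0,0,-0.0015,0,0,0,0,0,0,-0.0015,0,0,0,0,0,0,-0.0015,0,0,0,0,0,0,-0.0015,0,0,0,0,0,0,-0.0015,0,0,0,0,0,0,-0.0015,0,0,0,0,0,0,-0.0015,0,0,0,0,0,0,-0.001,0,0,0,0,0,0,-0.001,0,0,0,0]}}

```text
clock: 10.63
ee_pos: [0.4937, -0.2177, 0.1865]
eef_rot: [-2.112, -2.325, -0.0]
contact_force: [-0.6, 0.7, 4.8]
width: 0.002
grasp_force: 2.3
```

Call:
{"op": "apply_moves", "data": {"steps": [0,0,-0.001,0,0,0,0,0,0,-0.001,0,0,0,0,0,0,-0.001,0,0,0,0,0,0,-0.001,0,0,0,0,0,0,-0.001,0,0,0,0,0,0,-0.001,0,0,0,0,0,0,-0.001,0,0,0,0,0,0,-0.001,0,0,0,0,0,0,-0.001,0,0,0,0,0,0,0,0,0,0,0]}}

```text
clock: 11.47
ee_pos: [0.4938, -0.2178, 0.1956]
eef_rot: [2.112, 2.325, 0.0]
contact_force: [-0.3, 0.4, 0.4]
width: -0.001
grasp_force: 0.0
```

Contact is gone; I'll lift clear and check.

Call:
{"op": "apply_moves", "data": {"steps": [0,0,-0.005,0,0,0,0,0,0,-0.015,0,0,0,0,0,0,-0.02,0,0,0,0,0,0,-0.02,0,0,0,0,0,0,-0.02,0,0,0,0,0,0,-0.01,0,0,0,0,0,0,0,0,0,0,0,0,0,0,0,0,0,0,0,0,0,0,0,0,0]}}

```text
clock: 12.22
ee_pos: [0.4932, -0.2175, 0.2842]
eef_rot: [-2.112, -2.324, 0.001]
contact_force: [-0.5, 1.2, -0.3]
width: -0.001
grasp_force: 0.0
```

```bash
python3 c.py pics/c5.png
```

```text
12.2167 [ 0.4932 -0.2175  0.2842] w -0.0 F [-0.5  1.2 -0.3] tool y [ 0.995  0.096 -0.001] z [-0.001  0.001 -1.   ]
tool shift [1.500e-03 1.000e-04 1.243e-01]
lid_edge scene 0.97 [312. 179.]
lid_edge side 0.73 [402. 247.]
    [0.4715 0.1146 0.0775] [0.0693 0.0693]
cell_center scene 0.49 [270. 236.]
lever_press scene 0.58 [361. 269.]
lever_press side 0.66 [340. 148.]
    [ 0.4999 -0.213   0.1208] [0.0055 0.0055]
```

View pics/c5.png

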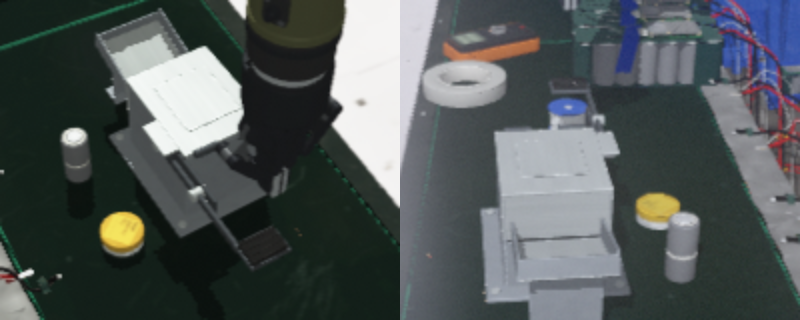

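The picture shows the lid shut (edge at pixel (312,179) in the scene view, as it was at the start) and the lever level. The chute is empty, and the tin and spare cell are where they were. (The lid edge reported in the side view, at (402,247), is really the spare cell.)

```bash
python3 -c "
from bench import manip
print(manip.hand_in())"
```

```text
the job is handed in; nothing more can be done
None
```

I handed the job in at about 12 s of the 40 s: the cell rolled into the bin, the lid came down slowly with the lever, and the last pictures show the bin shut, the lever level and the tin, spare cell and spool in place; no verdict was returned.

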